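Hold a rail end hard against the stop of a boring jig

TASK

Raise the small hold-down lever on the head of the boring jig until it stands well up, then take the oak rail from the bench, lay it flat in the jig's channel and push its end against the sprung plunger until the rail meets the hard stop. Finish holding it there, pressed steadily against the stop without ramming it (letting go would make the plunger push it out), and leave the other things on the bench where they are.

Things in the scene. Friction and masses are not known exactly. Their poses are not given: they have to be found in the camera images.
- jig: end-boring jig, fixed on the bench: grey base 110 (x) x 370 (y) x 18 thick, y = -220 to +150 mm. Origin on the bench under the channel's centre line. The work is pushed along its +y. Channel floor z = 18 mm, between two aluminium strips 46 mm apart inside, 10 wide, 8 high, y = -210 to +80 mm; open above and at the -y end.
- stop: aluminium stop block across the far (+y) end of the channel, 64 (x) x 50 (y) x 50 high, with two pivot cheeks on top (up to 78 mm above the channel floor). Origin at the middle of the bottom edge of its flat stop face; the face looks to the jig's -y.
- stop_face (a point): middle of the bottom edge of the stop face, on the channel floor (jig frame 0, +90, +18 mm); moves with the jig
- plunger_nose (a point): flat tip centre of the sprung steel plunger, 12 mm in diameter, 14 mm above the channel floor, which sticks 16 mm out of the stop face toward -y when free
- plunger (a joint): how far the plunger is pushed in, m: 0 free, 0.016 flush with the stop face, 0.020 its end. Spring 400 N/m with 2 N preload: about 8.4 N when flush.
- lever (a joint): angle of the hold-down lever, rad: 0 = level over the channel, grows as its tab end goes up, to 1.45 (almost upright); starts at 0 to 0.2 and stays where it is left (1 to 2 N at the tab moves it)
- lever_pivot (a point): pivot axis of the lever (along the jig's x), at jig (0, 102, 86) mm. A steel arm 12 wide, 10 thick reaches 88 mm from it toward the jig's -y; 50 mm along, a foot 28 wide hangs to 42 mm below the arm's centre line. While down, the foot bars the channel to the rail and does not yield to pushing.
- lever_tab (a point): centre of the upright thumb tab on the lever's free end, a plate 12 mm wide (jig x), 18 mm long and 31 mm high, standing on the arm; at lever 0 it lies 79 mm from the pivot toward the jig's -y and 21 mm above it, and it swings with the lever. Pinch it across its 12 mm, or lift the arm's end from below.
- rail: the oak rail to be held: plain straight bar 36 (x) x 200 (y) x 50 mm high (z), about 0.25 kg, the longest loose piece of wood on the bench, lying flat. Origin at the centre of its underside, y along its length; both ends are the same and either may go to the stop. Home in the jig its centre lies 100 mm before the stop face.
- mallet: turned wooden mallet standing on its head, 90 mm wide, 245 mm high; leave alone. Origin at the centre of its underside
- chisel: chisel lying on the bench, handle 28 mm thick toward -y, about 255 mm long; leave alone. Origin at the front of the handle
- offcut_short: oak offcut 70 x 85 x 22 mm high; leave alone. Origin at the centre of its underside
- offcut_wide: pale wood offcut 90 x 60 x 30 mm high; leave alone. Origin at the centre of its underside
- glue: glue bottle, 64 mm wide, 170 mm high; leave alone. Origin at the centre of its underside
- tape: roll of paper tape lying flat, 100 mm wide, 25 mm high; leave alone. Origin at the centre of its underside
- square: try square lying flat: wooden stock 110 mm along y, steel blade 160 mm toward -x; leave alone. Origin under the stock's centre
Mind the look-alikes: they are no part of the job. Leave any green look-alike of the rail alone.

How it is judged:
By the outcome, as a careful person would: the job done as asked, in the order asked, and still so for the second after the job is handed in, while the arm keeps its last pose, push and grip.
It also fails if it takes over 64 s, if anything falls off the work surface, if the arm or the gripper's body presses on something with over 40 N, if the wrist force passes 120 N, or if a joint passes its speed limit or range.

ROBOT

A 6-joint arm with a two-finger parallel gripper is mounted at the origin on the work surface. World frame = base frame: x ahead of the robot, y to its left, z up, the work surface at z = 0. Lengths are in m, angles in rad, forces in N, time in s.
With the tool pointing down it reaches from about 0.425 to 0.95 m from the base axis. Payload 3.5 kg.
Tool frame: the origin (TCP) lies between the finger pads; the fingertips stand 17 mm ahead of it and the grasp point (between the pads) lies 2 mm behind it (r.tip_extent is the distance from the TCP to the fingertips, in m); z points along the fingers, y is the line along which they close (so a half turn about z gives the same grasp; the last joint's range is limited). The gripper opens to 85 mm and grips with 20 to 120 N. Pads are 22 mm wide; open, the fingers measure 114 mm over their backs; the gripper's body (76 mm by 85 mm) begins 54 mm behind the grasp point. The pads swing forward as they close: fully open they stand 13 mm farther back than shut.
Start: joints at [-0.15, 0.286, 1.577, -0, 1.279, -0.15], TCP at [0.675, 0, 0.248] pointing down, gripper open.
Joint ranges: [-2.77, 2.77], [-0.9, 2.22], [0.21, 2.48], [-1.53, 4.67], [0.24, 2.81], [-2.84, 2.84]. Speed limits (rad/s): [2.79, 2.79, 3.14, 3.14, 3.14, 3.14].

INTERFACE

Orientations are given as a unit quaternion [x, y, z, w].
In Python, from cell import readout, eyes, order, r gives the robot as it stands.
- The arm moves only by the tool drive_tool, never from a script. Its argument "rows" is a list of rows, each a list of 5 numbers: the shift along the tool's x, y, z in cm, then the turn about the tool's z in degrees, then the finger opening in cm, from 0 to 8.54. A call has 1 to 12 rows; each row shifts and turns the commanded pose from where the row before left it, along the tool's axes as they then stand; what a row does not reach is not made up. A row lasts 1/12 s, in which the tool goes at most 41.7 mm and 7.16 degrees, less where a joint would pass 70% of its speed; a pose out of reach is approached as far as the arm can. A call with a gripper value outside its range is refused whole. The fingers move at their own pace and stop on an object; the grip force is fixed at half the most. Time passes only in rows, so rows that do not move let the fingers close. It gives the time, the measured TCP pose, the force, the opening and the grip force at its end, in the units of the state.
- readout.get_obs(): the state, without advancing time (a new reading comes with each control period).
- eyes.capture(name): name is "scene" or "side" or "wrist"; returns a dict with "image" (384x512x3 uint8, red, green, blue), "fx", "fy", "cx", "cy" (pixels), "R" (3x3) and "t" (3): a world point X has camera coordinates R X + t; the wrist camera has in their place "mount" (4x4, takes a point from camera to tool coordinates, whose origin is the TCP and whose axes are the flange's). Camera axes: x right, y down, z forward; pixel columns grow to the right and rows downward; lengths in m; the calibration is good to about 2 mm. A picture is of the moment at which its call begins: read the wrist's pose just before it. There is no depth.
- order.close_job(): hands the job in; it is judged then, once.
Trained networks look in the newest picture that a camera, given by its name, has taken for a name from the list of things; names that differ only in an ending like _2 or _b are one class to them, and where a whole thing is asked for, a point or a joint stands for the part that bears it (a point fixed in the world has none). Each returns a list of dicts, best first, with "score" (0 to 1); they miss things now and then, are a little off and sometimes report something else, mostly with a low value. They report only what shows in the picture. A call takes as long as a camera call. They do not tell look-alikes from the thing itself.
- eyes.boxes_of(camera, thing): "at" ([column, row] in pixels, amid what is visible of it).
The state is a dict: "t": time; "joint_positions": joint angles; "qd": joint speeds; "effort": joint torques, N m; "tcp_pos": TCP position; "eef_rot": TCP orientation; "contact_force": force on the tool from outside, world axes, zero at the start; "ft_torque": the same for the moment, N m; "opening": opening from 0.0 (shut) to 1.0 (fully open); "gripper_force": force on a finger pad.
Only numpy, scipy, OpenCV 4.12 (cv2) and the standard library are available. Lean on these libraries where they do the work, as an engineer would, in place of code of your own. Each camera call takes 0.05 s, during which the arm holds its last target. There are 200 camera calls.

## Working session

There is one attempt and no reset: what is moved stays moved. The work goes in short steps, Python scripts to look and compute and a tool call to move; the robot and the scene stay as the last step left them, time stands still between calls to the robot, and variables do not carry over. Pictures are saved under pics/ and viewed, at most 10 in all, crops included, and the job is handed in when it is done.

Besides the shell and the picture viewer there is one more tool, called by a JSON object that holds its "op" and its "data", one argument or row to a line. drive_tool: Moves the arm, as the interface text tells. Its arguments: {"type":"object","properties":{"rows":{"type":"array"}},"required":["rows"]}

```bash
mkdir -p pics; ls
cat > h.py <<'E'
import numpy as np, cv2
from cell import readout, eyes, order, r
from scipy.spatial.transform import Rotation as Ro
def cap(n):
    o=readout.get_obs(); c=eyes.capture(n)
    if 'mount' in c:
        T=np.eye(4);T[:3,:3]=Ro.from_quat(o['eef_rot']).as_matrix();T[:3,3]=o['tcp_pos']
        M=np.linalg.inv(T@np.array(c['mount']));c['R'],c['t']=M[:3,:3],M[:3,3]
    c['R']=np.array(c['R']);c['t']=np.array(c['t']);return c
def back(c,p,z):
    d=c['R'].T@np.array([(p[0]-c['cx'])/c['fx'],(p[1]-c['cy'])/c['fy'],1]);C=-c['R'].T@c['t']
    return C+d*(z-C[2])/d[2]
def proj(c,X):
    q=(c['R']@np.atleast_2d(X).T).T+c['t'];return np.c_[q[:,0]/q[:,2]*c['fx']+c['cx'],q[:,1]/q[:,2]*c['fy']+c['cy']]
def tri(cs,ps):
    A=[];b=[]
    for c,p in zip(cs,ps):
        u=(p[0]-c['cx'])/c['fx'];v=(p[1]-c['cy'])/c['fy'];R,t=c['R'],c['t']
        A+=[R[0]-u*R[2],R[1]-v*R[2]];b+=[u*t[2]-t[0],v*t[2]-t[1]]
    return np.linalg.lstsq(np.array(A),np.array(b),rcond=None)[0]
def save(c,f,s=1.5,crop=None):
    im=c['image'][:,:,::-1]
    if crop: x0,y0,x1,y1=crop; im=im[y0:y1,x0:x1]
    cv2.imwrite('pics/'+f,cv2.resize(im,None,fx=s,fy=s,interpolation=cv2.INTER_CUBIC))
E
python3 - <<'E'
from h import *
S={}
for n in ['scene','side','wrist']:
    c=cap(n); S[n]=c; save(c,n+'0.png',1.5)
    print(n,np.round(-c['R'].T@c['t'],3),c['fx'])
    for th in ['rail','jig','stop','lever_tab','lever','plunger','mallet']:
        print(n,th,[(np.round(d['at']).tolist(),round(d['score'],2)) for d in eyes.boxes_of(n,th)][:3])
print(readout.get_obs())
E
```

```text
pics
scene [1.57  0.127 0.916] 420.2467672265607
scene rail [([137.0, 148.0], 0.73), ([194.0, 194.0], 0.56)]
scene jig [([337.0, 223.0], 0.59)]
scene stop [([380.0, 229.0], 0.63)]
scene lever_tab [([356.0, 212.0], 0.6)]
scene lever [([359.0, 210.0], 0.63), ([403.0, 273.0], 0.51)]
scene plunger []
scene mallet [([252.0, 247.0], 0.7)]
side [0.269 0.916 0.904] 364.5748478513805
side rail [([312.0, 153.0], 0.86), ([257.0, 185.0], 0.61)]
side jig [([212.0, 271.0], 0.88)]
side stop [([145.0, 304.0], 0.68), ([198.0, 288.0], 0.64)]
side lever_tab [([201.0, 290.0], 0.68), ([204.0, 261.0], 0.65)]
side lever [([203.0, 266.0], 0.71)]
side plunger []
side mallet [([180.0, 197.0], 0.69)]
wrist [0.675 0.071 0.374] 299.53961439645457
wrist rail [([194.0, 336.0], 0.51)]
wrist jig [([172.0, 100.0], 0.92)]
wrist stop []
wrist lever_tab [([8.0, 147.0], 0.17)]
wrist lever [([171.0, 101.0], 0.7)]
wrist plunger []
wrist mallet [([364.0, 229.0], 0.76)]
{'t': 1.2, 'joint_positions': array([-1.49965531e-01,  2.86329012e-01,  1.57670673e+00, -1.00957245e-05,
        1.27862609e+00, -1.49993204e-01]), 'qd': array([ 0.00014858,  0.00032129, -0.00100252, -0.00035209, -0.00023403,
        0.00015712]), 'effort': array([ 2.29489469e-04, -4.05976260e+01, -2.92931467e+01, -1.67716357e-04,
        5.35381569e-04, -9.63617367e-06]), 'tcp_pos': array([6.74977265e-01, 5.40233026e-05, 2.48301856e-01]), 'eef_rot': array([ 7.07095968e-01,  7.07117593e-01, -2.44182181e-05, -2.49673035e-05]), 'contact_force': array([ 0.79820909, -0.03972612,  0.5703794 ]), 'ft_torque': array([ 0.03669698,  0.04323021, -0.00763003]), 'gripper_force': 0.0, 'opening': 0.9964882865267743}
```

View pics/scene0.png

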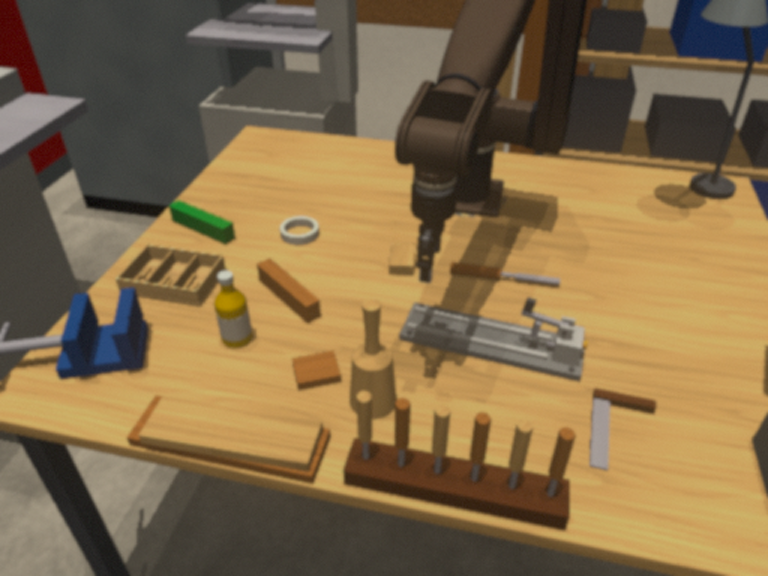

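View pics/side0.png

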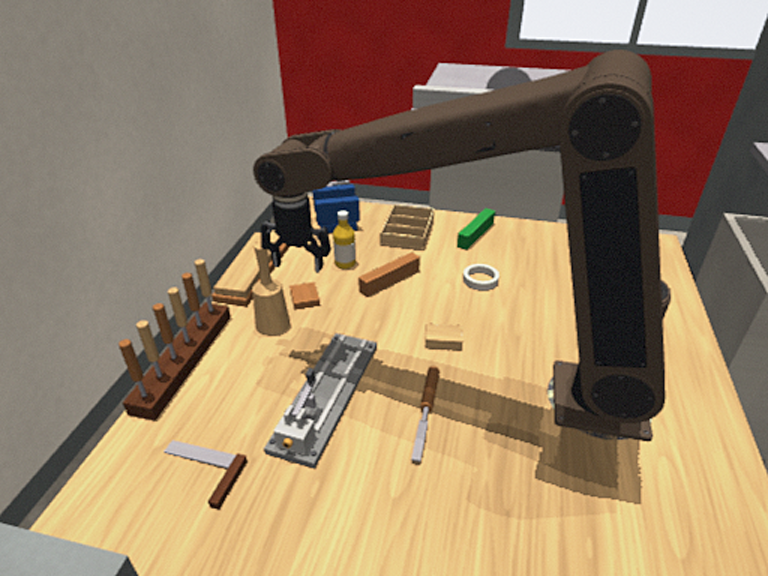

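Scene: candidates for the rail: the brown bar at scene (193,193)/side (260,182) and the green bar at scene (135,148)/side (318,152). The brown one fits (plain oak; green is the look-alike). The jig is at scene (337,223), stop toward +y (right), lever about level. One enlarged crop confirms the rail.

Run:
```python
from h import *
c=cap('scene'); d=cap('side')
A=cv2.resize(c['image'][165:260,165:400,::-1],None,fx=3.3,fy=3.3,interpolation=cv2.INTER_CUBIC)
B=cv2.resize(d['image'][165:315,170:290,::-1],None,fx=1.8,fy=1.8,interpolation=cv2.INTER_CUBIC)
o=np.zeros((A.shape[0]+B.shape[0],A.shape[1],3),np.uint8);o[:A.shape[0]]=A;o[A.shape[0]:,:B.shape[1]]=B
print(o.shape);cv2.imwrite('pics/crop1.png',o)
for p in [(193,193)]: print(back(c,p,.025))
print(back(d,(260,182),.025))
```

```text
(584, 776, 3)
[ 0.54691668 -0.33139424  0.025     ]
[ 0.54285563 -0.33900586  0.025     ]
```

View pics/crop1.png

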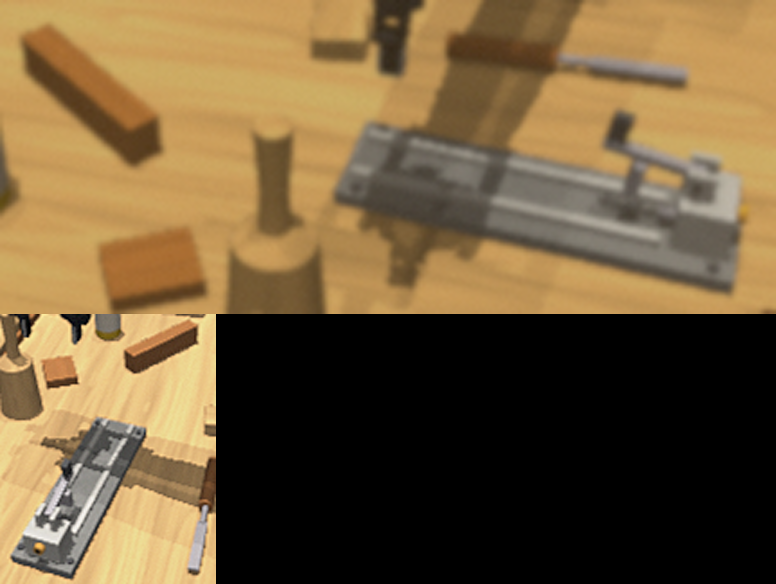

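The crop shows the oak rail as a plain brown bar, with top corners at crop (50,25), (22,40), (138,133) and (158,117). The jig base and lever, with its dark tab at (622,125), are clear. I'll fit poses from these corners.

```bash
cat > fit.py <<'E'
from h import *
from scipy.optimize import least_squares
def body(p,L):
    c,s=np.cos(p[2]),np.sin(p[2]);L=np.array(L,float)
    return np.c_[p[0]+c*L[:,0]-s*L[:,1],p[1]+s*L[:,0]+c*L[:,1],L[:,2]]
def fit(obs,p0):
    f=lambda p:np.concatenate([(proj(c,body(p,L))-P).ravel() for c,L,P in obs])
    s=least_squares(f,p0,loss='soft_l1');return s.x,np.round(f(s.x),1)
E
python3 - <<'E'
from fit import *
c=cap('scene');d=cap('side')
cs=lambda P:np.array(P)/3.3+165-.35
sd=lambda P:(np.array(P)-[0,314])/1.8+[170,165]-.25
J=[[-.055,-.22,.018],[.055,-.22,.018],[.055,.15,.018],[-.055,.15,.018]]
p,e=fit([(c,J[:3],cs([(365,124),(336,195),(733,283)])),(d,J,sd([(145,430),(97,418),(12,555),(72,572)]))],[.8,.1,0])
print('jig',p,e)
z=.05;R=[[-.018,-.1,z],[.018,-.1,z],[.018,.1,z],[-.018,.1,z]]
for y0 in(.5,.9):
    q,e=fit([(c,R,cs([(50,25),(22,40),(138,133),(158,117)])),(d,R,sd([(185,322),(126,348),(126,348),(197,325)])[:0].reshape(-1,2) if 0 else sd([(197,325),(187,321),(126,348),(134,355)]))],[.54,-.33,y0]);print('rail',q,e)
E
```

```text
jig [ 0.58814405  0.1599636  -0.08248801] [ 0.1 -1.4 -0.8 -1.4  0.9 -1.1  0.1 -1.8 -1.2 -1.2 -1.   0.2 -0.2  0.5]
rail [ 0.54654908 -0.3342166  -0.6287135 ] [ 0.  -0.7 -0.3 -1.2 -2.  -0.9  1.1 -0.8 -0.1  0.1 -0.3 -1.  -2.   1.
 -0.9  0.9]
rail [ 0.54654908 -0.3342166  -0.62871354] [ 0.  -0.7 -0.3 -1.2 -2.  -0.9  1.1 -0.8 -0.1  0.1 -0.3 -1.  -2.   1.
 -0.9  0.9]
```

{"op": "drive_tool", "data": {
  "rows": [
    [2, -1.3, -1, 1.2, 8.5],
    [2.7, -1.7, -1, 1.2, 8.5],
    [2.7, -1.7, -1, 1.2, 8.5],
    [2.7, -1.7, -1, 1.1, 8.5],
    [2, -1.4, -1, 0, 8.5],
    [1, -0.7, 0, 0, 8.5],
    [0, 0, 0, 0, 8.5]
  ]
}}

```text
t: 1.98
tcp_pos: [0.5953, 0.1367, 0.2993]
eef_rot: [0.734, 0.679, 0.001, 0.0]
contact_force: [0.9, -0.3, -1.8]
opening: 0.997
gripper_force: 0.0
```

Run:
```python
from h import *
c=cap('wrist'); save(c,'w1.png',1.5); o=readout.get_obs(); print(o['t'],o['tcp_pos'],o['eef_rot'])
for th in ['lever_tab','stop','lever']: print(th,[(np.round(d['at']).tolist(),round(d['score'],2)) for d in eyes.boxes_of('wrist',th)][:3])
```

```text
2.0333 [0.59573867 0.13521276 0.29830506] [7.34868250e-01 6.78209750e-01 5.01724715e-05 4.33788842e-04]
lever_tab [([244.0, 100.0], 0.72)]
stop [([249.0, 38.0], 0.69), ([339.0, 338.0], 0.39)]
lever [([245.0, 99.0], 0.65)]
```

View pics/w1.png

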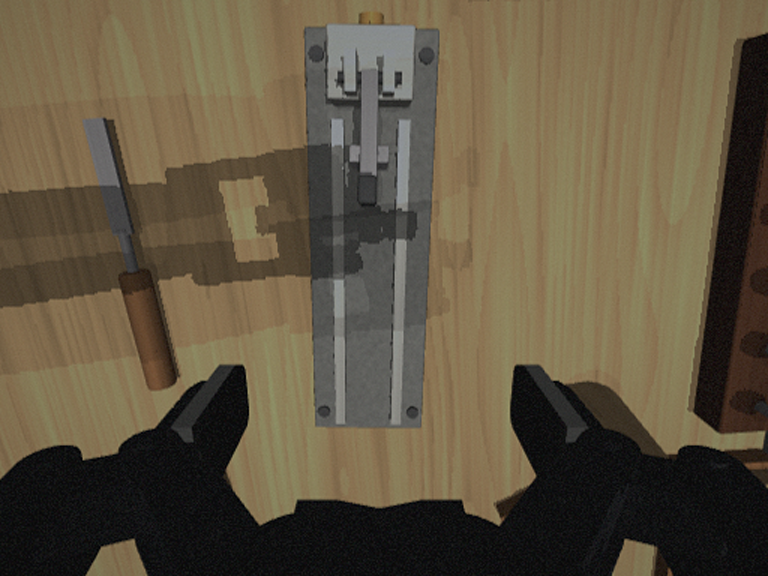

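The wrist picture shows the jig, with base corners at (203,18), (293,19), (281,285) and (211,285). The lever tab is a dark plate at about (245,127), with the stop at the top.

Run:
```python
from fit import *
c=cap('wrist')
J=[[-.055,.15,.018],[.055,.15,.018],[.055,-.22,.018],[-.055,-.22,.018]]
P=np.array([(305,28),(439,30),(421,427),(316,427)])/1.5
p,e=fit([(c,J,P)],[.588,.16,-.08]);print('jig',p,e)
for th in (0,.1,.2,.3):
    f=lambda y,z:[0,.102+(-y*np.cos(th)+z*np.sin(th)),.086+y*np.sin(th)+z*np.cos(th)]
    L=[f(.079,.021),f(.088,.0365),f(.070,.0365),f(.088,.0)]
    print(th,(proj(c,body(p,L))*1.5).round(0).tolist(),body(p,L)[0].round(4))
```

```text
jig [ 0.59044283  0.15459665 -0.09703382] [-1.1 -0.6  1.1 -0.6  0.5  2.8 -0.5  1.9]
0 [[368.0, 199.0], [368.0, 215.0], [368.0, 187.0], [369.0, 209.0]] [0.5927 0.1775 0.107 ]
0.1 [[368.0, 196.0], [367.0, 210.0], [368.0, 181.0], [369.0, 210.0]] [0.5929 0.18   0.1148]
0.2 [[368.0, 192.0], [367.0, 204.0], [367.0, 174.0], [368.0, 209.0]] [0.5932 0.1832 0.1223]
0.3 [[367.0, 187.0], [367.0, 195.0], [367.0, 166.0], [368.0, 207.0]] [0.5936 0.1872 0.1294]
```

{"op": "drive_tool", "data": {
  "rows": [
    [1.2, -0.2, 2, 1, 4],
    [1.2, -0.2, 3.2, 0, 4],
    [1.2, -0.3, 3.5, 0, 4],
    [1.2, 0, 3.5, 0, 4],
    [0, 0, 3, 0, 4],
    [0, 0, 1.5, 0, 4],
    [0, 0, 1.0, 0, 4],
    [0, 0, 0, 0, 4]
  ]
}}

```text
t: 2.9
tcp_pos: [0.5922, 0.1819, 0.1178]
eef_rot: [0.742, 0.671, -0.003, -0.002]
contact_force: [0.2, -0.3, -0.5]
opening: 0.469
gripper_force: 0.0
```

Run:
```python
from h import *
c=cap('wrist'); d=cap('side'); o=readout.get_obs(); print(o['t'],o['tcp_pos'],o['contact_force'])
A=cv2.resize(c['image'][150:384,130:380,::-1],None,fx=1.7,fy=1.7);B=cv2.resize(d['image'][220:320,160:270,::-1],None,fx=3.1,fy=3.1,interpolation=cv2.INTER_CUBIC)
h=max(A.shape[0],B.shape[0]);o=np.zeros((h,A.shape[1]+B.shape[1],3),np.uint8);o[:A.shape[0],:A.shape[1]]=A;o[:B.shape[0],A.shape[1]:]=B;cv2.imwrite('pics/w2.png',o);print(o.shape)
```

```text
3.0 [0.59439136 0.18247854 0.1218017 ] [ 0.92811135 -0.84353356  1.11831676]
(398, 766, 3)
```

View pics/w2.png

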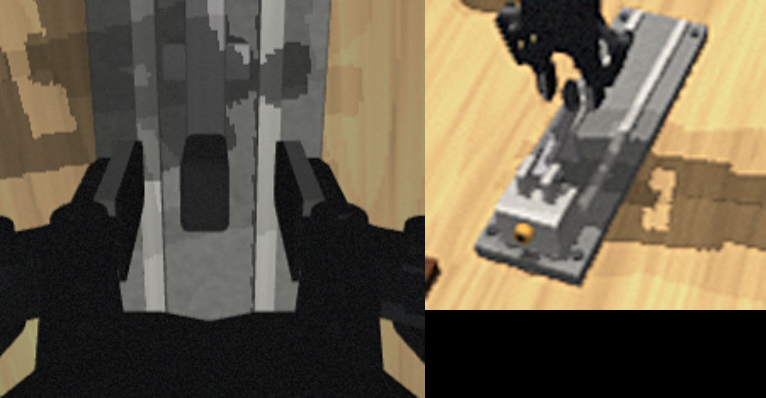

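The tab sits centred between the open pads, so I close on it.

{"op": "drive_tool", "data": {
  "rows": [
    [0, 0, 0, 0, 1],
    [0, 0, 0, 0, 0.5],
    [0, 0, 0, 0, 0.5],
    [0, 0, 0, 0, 0.5],
    [0, 0, 0, 0, 0.5],
    [0, 0, 0, 0, 0.5]
  ]
}}

```text
t: 3.5
tcp_pos: [0.5916, 0.1828, 0.1225]
eef_rot: [0.741, 0.671, -0.002, -0.001]
contact_force: [-9.7, -1.9, 4.3]
opening: 0.126
gripper_force: 59.1
```

{"op": "drive_tool", "data": {
  "rows": [
    [0.36, 0, -0.67, 0, 0.5],
    [0.41, 0, -0.64, 0, 0.5],
    [0.48, 0, -0.61, 0, 0.5],
    [0.54, 0, -0.57, 0, 0.5],
    [0.59, 0, -0.51, 0, 0.5],
    [0.63, 0, -0.45, 0, 0.5],
    [0, 0, 0, 0, 0.5]
  ]
}}

```text
t: 4.08
tcp_pos: [0.5943, 0.2124, 0.1555]
eef_rot: [0.741, 0.672, -0.004, -0.0]
contact_force: [-5.8, -3.8, -1.4]
opening: 0.127
gripper_force: 59.2
```

{"op": "drive_tool", "data": {
  "rows": [
    [0.67, 0, -0.39, 0, 0.5],
    [0.71, 0, -0.32, 0, 0.5],
    [0.74, 0, -0.26, 0, 0.5],
    [0.75, 0, -0.18, 0, 0.5],
    [0.75, 0, -0.1, 0, 0.5],
    [0.75, 0, -0.04, 0, 0.5],
    [0.4, 0, 0.02, 0, 0.5],
    [0, 0, 0, 0, 0.5]
  ]
}}

```text
t: 4.75
tcp_pos: [0.5989, 0.26, 0.1698]
eef_rot: [0.741, 0.672, -0.004, -0.001]
contact_force: [-9.4, -4.0, 4.8]
opening: 0.129
gripper_force: 58.6
```

Run:
```python
from h import *
c=cap('scene'); d=cap('side'); o=readout.get_obs(); print(o['t'],o['tcp_pos'],o['contact_force'])
A=cv2.resize(c['image'][160:270,290:420,::-1],None,fx=3,fy=3);B=cv2.resize(d['image'][220:320,160:270,::-1],None,fx=3.3,fy=3.3,interpolation=cv2.INTER_CUBIC)
cv2.imwrite('pics/w3.png',np.hstack([A,B]))
```

```text
4.85 [0.59886234 0.25986088 0.16979626] [-8.73366363 -4.57798018  4.94180248]
```

View pics/w3.png

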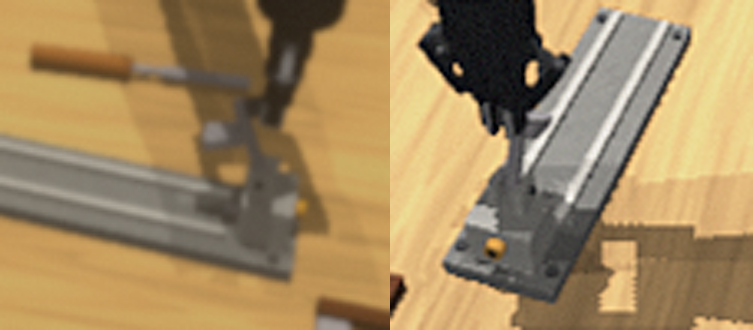

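The lever stands nearly upright in both views. I release it, rise, and travel to the rail.

{"op": "drive_tool", "data": {
  "rows": [
    [0, 0, 0, 0, 4],
    [0, 0, 0, 0, 4],
    [0, 0, 0, 0, 4],
    [0, 0, -1.5, 0, 4],
    [0, 0, -3, 0, 4],
    [0, 0, -3.5, 0, 4],
    [-2, 0, -3, 0, 8.5],
    [-4, 0, -1, 0, 8.5],
    [-4, 0, 0, 0, 8.5],
    [-4, 0, 0, 0, 8.5],
    [-4, 0, 0, 0, 8.5],
    [-4, 0, 0, 0, 8.5]
  ]
}}

```text
t: 5.85
tcp_pos: [0.5796, 0.0401, 0.2898]
eef_rot: [0.741, 0.671, 0.001, 0.001]
contact_force: [1.5, -0.2, 0.5]
opening: 0.996
gripper_force: 0.0
```

Run:
```python
from fit import *
for n in ['scene']:
    c=cap(n); print([(np.round(d['at']).tolist(),round(d['score'],2)) for d in eyes.boxes_of(n,'lever_tab')][:3])
    p=[.590,.157,-.097]
    for th in (.8,1.0,1.2,1.3,1.4):
        f=lambda y,z:[0,.102+(-y*np.cos(th)+z*np.sin(th)),.086+y*np.sin(th)+z*np.cos(th)]
        print(th,proj(c,body(p,[f(.079,.021)])).round(1))
o=readout.get_obs();print(o['t'],o['tcp_pos'],o['eef_rot'],o['joint_positions'])
```

```text
[([322.0, 183.0], 0.71), ([370.0, 204.0], 0.52), ([194.0, 192.0], 0.44)]
0.8 [[365.6 195.3]]
1.0 [[371.3 194.6]]
1.2 [[377.3 194.8]]
1.3 [[380.3 195.2]]
1.4 [[383.2 195.9]]
5.95 [0.57978357 0.03673611 0.28965534] [7.43587425e-01 6.68636861e-01 3.82125395e-04 1.53088285e-03] [-1.10695068e-01  4.89855575e-02  1.77038468e+00 -1.51351143e-03
  1.31942814e+00 -4.27474221e-03]
```

{"op": "drive_tool", "data": {
  "rows": [
    [-3.5, -0.1, 0, 0, 8.5],
    [-4, -0.1, 0, 0, 8.5],
    [-4, -0.1, 0, 0, 8.5],
    [-4, -0.1, 0, 0, 8.5],
    [-4, -0.1, 0, 0, 8.5],
    [-4, -0.1, 0, 0, 8.5],
    [-4, -0.1, 0, 0, 8.5],
    [-4, -0.1, 0, 0, 8.5],
    [-4, 0, 0, 0, 8.5],
    [-4, 0, 0, 0, 8.5],
    [0, 0, 0, 6, 8.5],
    [0, 0, 0, 6, 8.5]
  ]
}}

```text
t: 6.95
tcp_pos: [0.5324, -0.353, 0.2888]
eef_rot: [0.81, 0.586, 0.0, 0.001]
contact_force: [-0.2, 1.1, 0.0]
opening: 0.996
gripper_force: 0.0
```

{"op": "drive_tool", "data": {
  "rows": [
    [0, 0, 0, 6, 8.5],
    [0, 0, 0, 6, 8.5],
    [0, 0, 0, 6, 8.5],
    [0, 0, 0, 0, 8.5],
    [0, 0, 0, 0, 8.5]
  ]
}}

```text
t: 7.37
tcp_pos: [0.5329, -0.3503, 0.289]
eef_rot: [0.889, 0.458, 0.0, 0.001]
contact_force: [-1.4, 0.5, 0.1]
opening: 1.001
gripper_force: 0.0
```

Run:
```python
from h import *
c=cap('wrist');s=cap('scene');o=readout.get_obs();print(o['t'],o['tcp_pos'],o['eef_rot'])
A=c['image'][:,:,::-1];B=cv2.resize(s['image'][160:270,290:420,::-1],None,fx=2,fy=2,interpolation=cv2.INTER_CUBIC)
im=np.zeros((384,772,3),np.uint8);im[:,:512]=A;im[:220,512:]=B;cv2.imwrite('pics/w4.png',im)
for th in ['rail','glue']: print(th,[(np.round(d['at']).tolist(),round(d['score'],2)) for d in eyes.boxes_of('wrist',th)][:3])
```

```text
7.4667 [ 0.53271075 -0.35039349  0.28884853] [8.89250055e-01 4.57421201e-01 2.58871357e-04 3.44003143e-04]
rail [([249.0, 331.0], 0.86), ([252.0, 140.0], 0.65)]
glue [([404.0, 118.0], 0.98)]
```

View pics/w4.png

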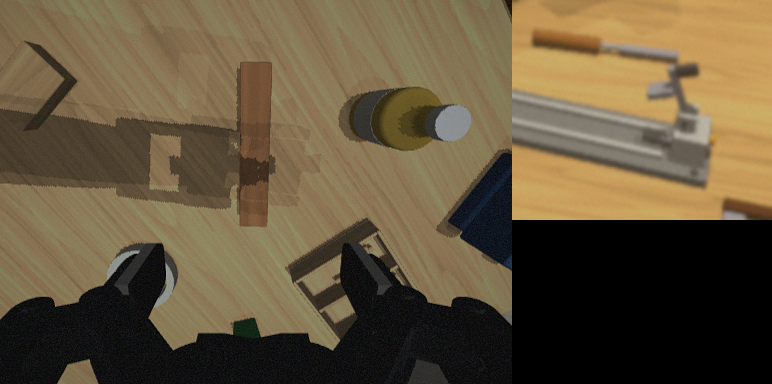

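The rail's top face spans wrist pixels (240,63), (271,63), (267,226) and (240,226). The glue bottle is to its right at about (404,118). The lever stays up after release.

Run:
```python
from fit import *
c=cap('wrist')
z=.05;R=[[-.018,.1,z],[.018,.1,z],[.018,-.1,z],[-.018,-.1,z]]
p,e=fit([(c,R,np.array([(240,63),(271,63),(267,226),(240,226)],float))],[.547,-.334,-.63]);print(p,e)
g=back(c,(375,112),.0);print('glue base-ish',g)
ca,sa=np.cos(p[2]),np.sin(p[2]);print('glue in rail frame',ca*(g[0]-p[0])+sa*(g[1]-p[1]),-sa*(g[0]-p[0])+ca*(g[1]-p[1]))
o=readout.get_obs();M=Ro.from_quat(o['eef_rot']).as_matrix();print('tool yaw',np.arctan2(-M[0,0],M[1,0]))
t=body(p,[[0,-.02,.033]])[0];print(t,'delta tool cm',(M.T@(t-o['tcp_pos']))*100)
```

```text
[ 0.54516706 -0.33777446 -0.63147649] [-0.5 -1.   0.5 -0.6  0.2  1.6 -0.2  1.4]
glue base-ish [ 0.7023949  -0.39491006  0.        ]
glue in rail frame 0.16063677832084 0.046700050276955056
tool yaw -0.6218331662430424
[ 0.53336031 -0.3539176   0.033     ] delta tool cm [-0.22860502  0.27003056 25.56158149]
```

{"op": "drive_tool", "data": {
  "rows": [
    [-0.2, 0.2, 2, 0.5, 7],
    [0, 0.1, 3.5, 0, 7],
    [0, 0, 4, 0, 7],
    [0, 0, 4, 0, 7],
    [0, 0, 4, 0, 7],
    [0, 0, 3.5, 0, 7],
    [0, 0, 2.5, 0, 7],
    [0, 0, 1.4, 0, 7],
    [0, 0, 0.7, 0, 7],
    [0, 0, 0, 0, 7]
  ]
}}

```text
t: 8.45
tcp_pos: [0.5331, -0.3536, 0.0314]
eef_rot: [0.892, 0.453, -0.0, -0.001]
contact_force: [-0.4, -0.5, -0.4]
opening: 0.82
gripper_force: 0.0
```

{"op": "drive_tool", "data": {
  "rows": [
    [0, 0, 0, 0, 5],
    [0, 0, 0, 0, 3],
    [0, 0, 0, 0, 2.5],
    [0, 0, 0, 0, 2.5],
    [0, 0, 0, 0, 2.5],
    [0, 0, 0, 0, 2.5]
  ]
}}

```text
t: 8.95
tcp_pos: [0.5349, -0.3553, 0.0353]
eef_rot: [0.892, 0.452, 0.001, 0.002]
contact_force: [0.3, -0.3, 5.1]
opening: 0.412
gripper_force: 61.9
```

{"op": "drive_tool", "data": {
  "rows": [
    [0, 0, -1, 0, 2.5],
    [0, 0, -2.5, 0, 2.5],
    [0, 0, -3.5, 0, 2.5],
    [0, 0, -3.5, 0, 2.5],
    [0, 0, -3, 0, 2.5],
    [0, 0, -1.5, 0, 2.5],
    [0, 0, 0, 0, 2.5]
  ]
}}

```text
t: 9.53
tcp_pos: [0.5352, -0.3554, 0.1882]
eef_rot: [0.892, 0.453, 0.002, 0.004]
contact_force: [0.5, -0.2, -1.5]
opening: 0.415
gripper_force: 61.1
```

Run:
```python
from h import *
s=cap('scene');d=cap('side');o=readout.get_obs();print(o['t'],o['tcp_pos'],o['eef_rot'],o['contact_force'],o['opening'],o['joint_positions'].round(2))
print('mallet',back(s,(248,272),0),back(d,(181,220),0))
M=Ro.from_quat(o['eef_rot']).as_matrix();print('yaw',np.arctan2(-M[0,0],M[1,0]));print((M.T@(np.array([.583,.086,.18])-o['tcp_pos']))*100)
```

```text
9.6333 [ 0.53304174 -0.3535801   0.18213713] [ 8.91792916e-01  4.52443696e-01 -1.48047222e-04 -2.74749394e-04] [-0.07493307 -0.55134086 -2.52051533] 0.413700698628569 [-0.74  0.27  1.72 -0.    1.15 -0.11]
mallet [ 0.81584217 -0.07301583  0.        ] [ 0.78886506 -0.05480795  0.        ]
yaw -0.6317889817678153
[ 38.42337904 -21.92950235   0.22680446]
```

{"op": "drive_tool", "data": {
  "rows": [
    [0, 0, 0, -6.1, 2.5],
    [0, 0, 0, -6.1, 2.5],
    [0, 0, 0, -6.1, 2.5],
    [0, 0, 0, -6.1, 2.5],
    [0, 0, 0, -6.2, 2.5],
    [2, 0, 0, 0, 2.5],
    [3.5, 0.1, 0, 0, 2.5],
    [4, 0.1, 0, 0, 2.5],
    [4, 0.1, 0, 0, 2.5],
    [4, 0.1, 0, 0, 2.5],
    [4, 0.1, 0, 0, 2.5],
    [4, 0.1, 0, 0, 2.5]
  ]
}}

```text
t: 10.63
tcp_pos: [0.5623, -0.0983, 0.1789]
eef_rot: [0.741, 0.672, -0.001, -0.003]
contact_force: [-0.1, 0.2, -2.7]
opening: 0.414
gripper_force: 61.0
```

{"op": "drive_tool", "data": {
  "rows": [
    [4, 0.1, 0, 0, 2.5],
    [4, 0, 0, 0, 2.5],
    [4, 0, 0, 0, 2.5],
    [3.7, 0, 0, 0, 2.5],
    [2, 0, 0, 0, 2.5],
    [1, 0, 0, 0, 2.5],
    [0, 0, 0, 0, 2.5],
    [0, 0, 0, 0, 2.5]
  ]
}}

```text
t: 11.3
tcp_pos: [0.5826, 0.0848, 0.1806]
eef_rot: [0.741, 0.672, -0.002, -0.001]
contact_force: [-0.1, -0.2, -2.4]
opening: 0.415
gripper_force: 61.0
```

Run:
```python
from h import *
c=cap('wrist');o=readout.get_obs();print(o['t'],o['tcp_pos'],o['eef_rot'],o['opening'])
M=Ro.from_quat(o['eef_rot']).as_matrix();print('yaw',np.arctan2(-M[0,0],M[1,0]))
save(c,'w5.png',1.5)
```

```text
11.35 [0.58292593 0.08410081 0.18108542] [ 7.41020322e-01  6.71481250e-01 -1.20806813e-03 -5.94288151e-04] 0.4124070222090218
yaw -0.0983816189480244
```

View pics/w5.png

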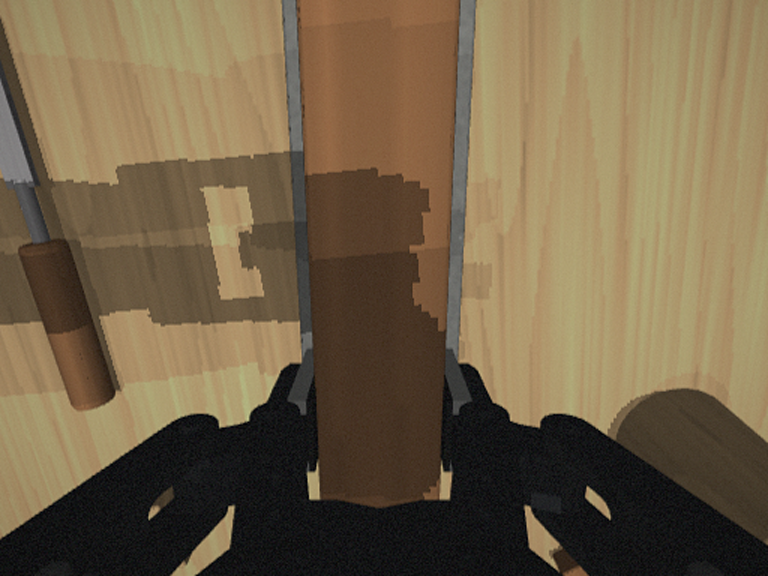

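The rail hides the channel, but the base edges show on both sides: left (285,0) to (303,365), right (477,0) to (457,365). I compare the midlines of base and rail.

Run:
```python
from h import *
c=cap('wrist');o=readout.get_obs();M=Ro.from_quat(o['eef_rot']).as_matrix()
def mid(a,b,z):
    P=[(back(c,np.array(p)/1.5,z)+back(c,np.array(q)/1.5,z))/2 for p,q in zip(a,b)]
    W=[np.linalg.norm(back(c,np.array(p)/1.5,z)-back(c,np.array(q)/1.5,z)) for p,q in zip(a,b)]
    L=[M.T@(p-o['tcp_pos'])*1000 for p in P]
    print(np.round(L,1).tolist(),np.round(W,4),'yaw',np.arctan2(-(P[0]-P[1])[0],(P[0]-P[1])[1]))
mid([(285,0),(303,345)],[(477,0),(458,345)],.018)
mid([(299,0),(315,420)],[(463,0),(444,420)],.198)
```

```text
[[156.5, 1.0, 163.4], [-53.2, 1.2, 163.6]] [0.1079 0.1075] yaw -0.09828198106307763
[[103.3, 0.4, -16.5], [2.3, 0.2, -16.5]] [0.0346 0.0354] yaw -0.10070736992029791
```

{"op": "drive_tool", "data": {
  "rows": [
    [-1.5, 0.08, 0, 0, 2.5],
    [-1.7, 0, 1.5, 0, 2.5],
    [0, 0, 2.5, 0, 2.5],
    [0, 0, 2.5, 0, 2.5],
    [0, 0, 2.5, 0, 2.5],
    [0, 0, 1.5, 0, 2.5],
    [0, 0, 0.9, 0, 2.5],
    [0, 0, 0.5, 0, 2.5],
    [0, 0, 0.3, 0, 2.5],
    [0, 0, 0, 0, 2.5],
    [0, 0, 0, 0, 2.5]
  ]
}}

```text
t: 12.32
tcp_pos: [0.5822, 0.053, 0.0617]
eef_rot: [0.741, 0.672, 0.001, 0.001]
contact_force: [0.8, -0.7, -2.5]
opening: 0.416
gripper_force: 61.0
```

{"op": "drive_tool", "data": {
  "rows": [
    [0, 0, 0.3, 0, 2.5],
    [0, 0, 0.2, 0, 2.5],
    [0, 0, 0.2, 0, 2.5],
    [0, 0, 0, 0, 2.5],
    [0, 0, 0, 0, 2.5]
  ]
}}

```text
t: 12.73
tcp_pos: [0.5812, 0.0534, 0.0535]
eef_rot: [0.741, 0.672, -0.0, -0.0]
contact_force: [0.4, -0.3, -2.9]
opening: 0.407
gripper_force: 61.1
```

Run:
```python
from h import *
s=cap('scene');d=cap('side');o=readout.get_obs();print(o['t'],o['tcp_pos'],o['contact_force'])
A=cv2.resize(s['image'][160:270,250:410,::-1],None,fx=2.7,fy=2.7,interpolation=cv2.INTER_CUBIC);B=cv2.resize(d['image'][200:310,170:270,::-1],None,fx=2.7,fy=2.7,interpolation=cv2.INTER_CUBIC)
cv2.imwrite('pics/w6.png',np.hstack([A,B]))
```

```text
12.8333 [0.58128019 0.05334057 0.05356889] [ 0.15955442 -0.31826405 -2.97128571]
```

View pics/w6.png

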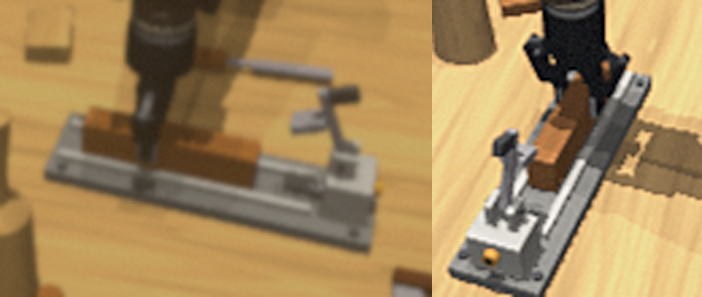

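The rail sits between the strips, just above the floor, with the lever well up. I lower it the last few mm.

{"op": "drive_tool", "data": {
  "rows": [
    [0, 0, 0.15, 0, 2.5],
    [0, 0, 0, 0, 2.5],
    [0, 0, 0.1, 0, 2.5],
    [0, 0, 0, 0, 2.5],
    [0, 0, 0, 0, 2.5]
  ]
}}

```text
t: 13.25
tcp_pos: [0.5816, 0.0533, 0.0533]
eef_rot: [0.741, 0.672, -0.0, -0.0]
contact_force: [-6.3, 0.0, 9.3]
opening: 0.416
gripper_force: 62.5
```

{"op": "drive_tool", "data": {
  "rows": [
    [0, 0, -0.1, 0, 2.5],
    [0, 0, 0, 0, 2.5],
    [0, 0, 0, 0, 2.5]
  ]
}}

```text
t: 13.5
tcp_pos: [0.5818, 0.0533, 0.0533]
eef_rot: [0.741, 0.672, 0.0, 0.0]
contact_force: [-3.9, -0.4, 6.8]
opening: 0.413
gripper_force: 62.1
```

{"op": "drive_tool", "data": {
  "rows": [
    [0.5, 0, -0.15, 0, 2.5],
    [1, 0, 0, 0, 2.5],
    [1, 0, 0, 0, 2.5],
    [1, 0, 0, 0, 2.5],
    [1, 0, 0, 0, 2.5],
    [0.5, 0, 0, 0, 2.5],
    [0, 0, 0, 0, 2.5],
    [0, 0, 0, 0, 2.5]
  ]
}}

```text
t: 14.17
tcp_pos: [0.586, 0.1039, 0.0533]
eef_rot: [0.74, 0.672, 0.0, -0.0]
contact_force: [-0.0, -0.1, -2.4]
opening: 0.412
gripper_force: 61.1
```

{"op": "drive_tool", "data": {
  "rows": [
    [0.3, 0, 0.05, 0, 2.5],
    [0.3, 0, 0, 0, 2.5],
    [0.3, 0, 0, 0, 2.5],
    [0.2, 0, 0, 0, 2.5],
    [0, 0, 0, 0, 2.5],
    [0, 0, 0, 0, 2.5]
  ]
}}

```text
t: 14.67
tcp_pos: [0.5876, 0.1139, 0.0533]
eef_rot: [0.741, 0.672, 0.0, 0.0]
contact_force: [0.3, -3.2, 1.4]
opening: 0.414
gripper_force: 61.4
```

{"op": "drive_tool", "data": {
  "rows": [
    [0.2, 0, 0, 0, 2.5],
    [0.2, 0, 0, 0, 2.5],
    [0.2, 0, 0, 0, 2.5],
    [0.2, 0, 0, 0, 2.5],
    [0, 0, 0, 0, 2.5],
    [0, 0, 0, 0, 2.5],
    [0, 0, 0, 0, 2.5]
  ]
}}

```text
t: 15.25
tcp_pos: [0.5883, 0.1212, 0.0533]
eef_rot: [0.741, 0.672, -0.0, 0.001]
contact_force: [-0.1, -4.8, 1.8]
opening: 0.415
gripper_force: 61.5
```

{"op": "drive_tool", "data": {
  "rows": [
    [0.2, 0, 0, 0, 2.5],
    [0.2, 0, 0, 0, 2.5],
    [0, 0, 0, 0, 2.5],
    [0, 0, 0, 0, 2.5],
    [0, 0, 0, 0, 2.5]
  ]
}}

```text
t: 15.67
tcp_pos: [0.5887, 0.1247, 0.0533]
eef_rot: [0.741, 0.672, -0.001, 0.001]
contact_force: [0.3, -6.7, 0.6]
opening: 0.416
gripper_force: 61.6
```

{"op": "drive_tool", "data": {
  "rows": [
    [0.15, 0, 0, 0, 2.5],
    [0.15, 0, 0, 0, 2.5],
    [0, 0, 0, 0, 2.5],
    [0, 0, 0, 0, 2.5],
    [0, 0, 0, 0, 2.5]
  ]
}}

```text
t: 16.08
tcp_pos: [0.5889, 0.1272, 0.0533]
eef_rot: [0.741, 0.672, -0.001, 0.001]
contact_force: [-0.7, -8.4, 0.9]
opening: 0.413
gripper_force: 61.6
```

{"op": "drive_tool", "data": {
  "rows": [
    [0.1, 0, 0, 0, 2.5],
    [0.1, 0, 0, 0, 2.5],
    [0, 0, 0, 0, 2.5],
    [0, 0, 0, 0, 2.5],
    [0, 0, 0, 0, 2.5]
  ]
}}

```text
t: 16.5
tcp_pos: [0.5891, 0.1286, 0.0533]
eef_rot: [0.741, 0.672, -0.002, 0.001]
contact_force: [-1.3, -10.9, 3.3]
opening: 0.414
gripper_force: 61.6
```

{"op": "drive_tool", "data": {
  "rows": [
    [0.1, 0, 0, 0, 2.5],
    [0.1, 0, 0, 0, 2.5],
    [0, 0, 0, 0, 2.5],
    [0, 0, 0, 0, 2.5],
    [0, 0, 0, 0, 2.5]
  ]
}}

```text
t: 16.92
tcp_pos: [0.5892, 0.1286, 0.0534]
eef_rot: [0.74, 0.672, -0.003, 0.002]
contact_force: [-1.8, -16.8, 4.3]
opening: 0.411
gripper_force: 61.8
```

{"op": "drive_tool", "data": {
  "rows": [
    [0.1, 0, 0, 0, 2.5],
    [0.1, 0, 0, 0, 2.5],
    [0, 0, 0, 0, 2.5],
    [0, 0, 0, 0, 2.5],
    [0, 0, 0, 0, 2.5]
  ]
}}

```text
t: 17.33
tcp_pos: [0.5893, 0.1287, 0.0534]
eef_rot: [0.74, 0.672, -0.005, 0.003]
contact_force: [-3.9, -23.5, 4.7]
opening: 0.416
gripper_force: 61.9
```

It's against the hard stop: the TCP no longer advances while the force climbs. I ease back to a moderate press and check.

{"op": "drive_tool", "data": {
  "rows": [
    [-0.1, 0, 0, 0, 2.5],
    [-0.05, 0, 0, 0, 2.5],
    [0, 0, 0, 0, 2.5],
    [0, 0, 0, 0, 2.5],
    [0, 0, 0, 0, 2.5],
    [0, 0, 0, 0, 2.5]
  ]
}}

```text
t: 17.83
tcp_pos: [0.5893, 0.1286, 0.0533]
eef_rot: [0.74, 0.672, -0.003, 0.003]
contact_force: [-2.4, -18.5, 3.5]
opening: 0.414
gripper_force: 61.8
```

Run:
```python
from h import *
s=cap('scene');d=cap('side');o=readout.get_obs();print(o['t'],o['tcp_pos'],o['contact_force'])
A=cv2.resize(s['image'][160:270,250:410,::-1],None,fx=3,fy=3,interpolation=cv2.INTER_CUBIC);B=cv2.resize(d['image'][200:310,170:270,::-1],None,fx=3,fy=3,interpolation=cv2.INTER_CUBIC)
cv2.imwrite('pics/w7.png',np.hstack([A,B]))
```

```text
17.9333 [0.58925928 0.12864381 0.05336328] [ -1.6303158  -18.66980988   4.04357993]
```

View pics/w7.png

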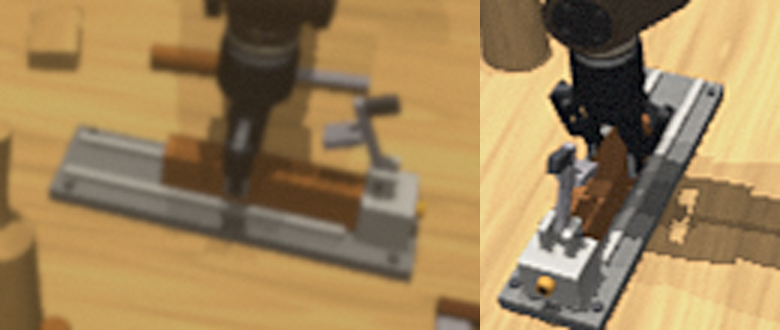

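The rail lies in the channel with its end against the stop face (crop about (362,205)), the lever is up, and the push is a steady 18 N.

```bash
python3 -c "
from cell import order
print(order.close_job())"
```

```text
the job is handed in; nothing more can be done
None
```

I raised the lever to nearly upright, laid the oak rail in the channel and pushed it to the hard stop. The arm is holding it there at a steady 18–19 N, and the job is handed in; the judge's result was not shown.

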